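Release the eccentric cam and run the tube rack into the reader

ROBOT

A 6-joint arm with a two-finger parallel gripper is mounted at the origin on the work surface. World frame = base frame: x ahead of the robot, y to its left, z up, the work surface at z = 0. Lengths are in m, angles in rad, forces in N, time in s.
With the tool pointing down it reaches from about 0.325 to 1 m from the base axis. Payload 5.1 kg.
Tool frame: the origin (TCP) lies where the fingers leave the gripper's body, on its centre line; the fingertips stand 73 mm ahead of it and the grasp point (between the pads) lies 54 mm ahead of it (robot.nose_length is the distance from the TCP to the fingertips, in m); x points along the fingers, y is the direction in which the jaws open and shut, and the axes are right-handed (so a half turn about x gives the same grasp; the last joint's range is limited). The gripper opens to 85 mm and grips with 20 to 120 N. Pads are 22 mm wide; open, the fingers measure 114 mm over their backs; the gripper's body (76 mm by 85 mm) begins 54 mm behind the grasp point. The pads swing forward as they close: fully open they stand 13 mm farther back than shut.
Start: joints at [1.258, 0.124, 1.65, -0, 1.367, -0.083], TCP at [0.148, 0.633, 0.304] pointing down, gripper open.
Joint ranges: [-2.61, 2.61], [-1.02, 2.33], [0.03, 2.71], [-1.35, 4.49], [0.32, 2.68], [-2.91, 2.91]. Speed limits (rad/s): [2.57, 2.57, 3.14, 3.14, 3.14, 3.14].

INTERFACE

Orientations are given as a unit quaternion [w, x, y, z].
In Python, from rig import robot gives the robot as it stands.
- The arm moves only by the shell command python3 -m inch 'ROWS'. ROWS is JSON, a list of rows, each a list of 3 entries, a list of its own where there are three numbers: the finger opening in mm, from 0 to 85.4, then the shift along the tool's x, y, z in mm, then the turn about the tool's x in rad. A call has 1 to 8 rows; each row shifts and turns the commanded pose from where the row before left it, along the tool's axes as they then stand; what a row does not reach is not made up. A row lasts 1/12 s, in which the tool goes at most 41.7 mm and 7.16 degrees, less where a joint would pass 70% of its speed; a pose out of reach is approached as far as the arm can. A call is refused whole if a number of a shift passes 41.7 or a number of a turn 0.125, either way. A call with a gripper value outside its range is refused whole. The fingers move at their own pace and stop on an object; the grip force is fixed at half the most. Time passes only in rows, so rows that do not move let the fingers close. It gives the time, the measured TCP pose, the force and the opening at its end, in the units of the state.
- robot.read_state(): the state, without advancing time (a new reading comes with each control period).
- robot.get_image(name): name is "scene" or "top" or "wrist"; returns a dict with "image" (400x640x3 uint8, red, green, blue), "intrinsics" (3x3 intrinsics, pixels), "pose" (4x4, takes a point from camera to world coordinates). Camera axes: x right, y down, z forward; pixel columns grow to the right and rows downward; lengths in m; the calibration is good to about 2 mm. A picture is of the moment at which its call begins. There is no depth.
- robot.finish_job(): hands the job in, once; it reports no verdict.
The state is a dict: "time_s": time; "joint_pos": joint angles; "qvel": joint speeds; "tau": joint torques, N m; "eef_pos": TCP position; "tool_rot": TCP orientation; "contact_force": force on the tool from outside, world axes, zero at the start; "torque": the same for the moment, N m; "grip_width": opening from 0.0 (shut) to 1.0 (fully open).
Only numpy, scipy, OpenCV 4.12 (cv2) and the standard library are available. Lean on these libraries where they do the work, as an engineer would, in place of code of your own. Each camera call takes 0.05 s, during which the arm holds its last target.

TASK

The yellow eccentric cam is blocking the blue slide that carries the orange tube rack. With the slide still back, push the cam's black post round with the fingertips until the cam is at its low point (the lobe with the red mark pointing directly away from the slide, at the black arrow on the base); only then push the blue push plate so that the slide goes forward to its stop, fully home beside the reader. Push only: lift nothing, leave the rack sitting in the slide and the cam at its low point, and do not disturb the other things on the bench.

Things in the scene. Friction and masses are not known exactly. Their poses are not given: they have to be found in the camera images.
- loader: Rack loader fixed to the bench: white base plate 325 x 230 mm, 12 mm thick. Origin on the bench under the track; x axis = the slide's forward direction (away from the robot, within 15 degrees), z up. The plate spans x -135 to +190, y -115 to +115 mm. On it: grey code reader 75 x 50 mm, top 95 mm above the bench, at x 12, y -84 mm; two rails, tops at 26 mm, beside the slide.
- slide (a joint): Travel (m) of the blue slide along the loader's x axis: 0 = fully back (its start), 0.045 = fully home at its stop. About 2.5 N of friction; stays where it is left. Unless the cam is near its low point, the slide's steel nose meets the cam before home and goes no farther.
- push_face (a point): Centre of the near (robot-side) face of the blue slide's upright push plate, 55 mm above the bench; this face looks along the loader's -x. The plate is 72 mm wide (loader y), 7 mm thick, from 16 to 87 mm above the bench. The rack stands right behind it, its tube caps reaching 84 mm above the bench.
- slide_nose (a point): Tip of the slide's narrow steel nose (24 mm wide, top 26 mm above the bench), 123 mm ahead of push_face, on the side towards the cam. It is in the loader's mid-plane and points at the cam pivot.
- cam (a joint): Angle (rad) of the yellow cam's lobe and post about its vertical pivot, from the loader's x axis, counter-clockwise from above. 0 = low point (pointing away from the slide, at the black arrow); pi = high point. Starts 1.5 to 2.4, range -0.7 to 2.7: bring it low clockwise, round the loader's +y side. No stop at the low point; stiff (0.3 N m, about 7.5 N at the post), stays where left.
- cam_pivot (a point): The cam's vertical pivot axis at the top of the disc, 26 mm above the bench, 103 mm along the loader's x from its origin. The disc is 12 mm thick and 76 mm in diameter, its centre 22 mm off the pivot towards the lobe, so its rim is 60 mm from the pivot at the lobe and 16 mm on the opposite side.
- cam_post (a point): Centre of the top of the black post on the cam's lobe, 86 mm above the bench: an upright round post 14 mm in diameter, 60 mm tall, 40 mm from the pivot axis.
- rack_mid (a point): Centre of the orange tube rack (76 x 58 x 45 mm block with coloured tube caps standing 20 mm above it), loose in the slide's tray; the centre is 41.5 mm above the bench. It rides along with the slide and must not be lifted out or tipped.
- pot_c (a point): Centre of the white lidded specimen pot (44 mm diameter, 54 mm tall), standing loose on the loader's base plate on its +y side, beside the slide. Leave alone.
- amber_c (a point): Centre of the amber bottle (56 mm diameter, 130 mm tall), loose on the bench. Leave alone.
- jar_c (a point): Centre of the clear jar with lid (90 mm diameter, 120 mm tall), loose on the bench. Leave alone.
- flask_c (a point): Centre of the white bottle with a blue cap (64 mm diameter, 160 mm tall), loose on the bench. Leave alone.
- spare_mid (a point): Centre of the green spare tube rack (76 x 58 x 45 mm), loose on the bench. Leave alone.
Mind the look-alikes: they are no part of the job. Of the things that look like the part that bears rack_mid, the larger one is meant.

How it is judged:
On the way, in this order (a step that is already met when the one before it is completed fails the run):
1. the cam is turned to its low point (within 15 degrees) while the slide is still back (value of joint cam between -0.26 and 0.26 rad and value of joint slide below 0.012 m), for 0.2 s.
2. the slide is pushed fully home (42 mm or more of 45) (value of joint cam between -0.26 and 0.26 rad and value of joint slide above 0.042 m), for 0.2 s.
At the end, for the whole second after the job is handed in: The cam rests within 15 degrees of its low point, the slide is home (at least 42 of its 45 mm), and the orange rack still sits flat in the slide's tray (all of step 2 and value of joint slide below 0.048 m and velocity of joint cam between -0.05 and 0.05 rad/s and z of rack_mid in the frame of loader between 0.036 and 0.047 m and angle between rack_mid's own z axis and vertical below 0.1 rad and x of rack_mid in the frame of push_face between 0.041 and 0.056 m and y of rack_mid in the frame of push_face between -0.008 and 0.008 m); the robot touches nothing.
It fails at once if the slide is pushed forward (more than 12 mm) while the cam is not at its low point (value of joint slide above 0.012 m and (value of joint cam above 0.35 rad or value of joint cam below -0.35 rad)).
It fails at once if the rack is lifted (more than 10 mm) or tipped (z of rack_mid in the frame of loader above 0.0515 m or angle between rack_mid's own z axis and vertical above 0.25 rad).
It fails at once if another thing on the bench is moved by more than 20 mm or tipped (distance of any of pot_c, amber_c, jar_c, flask_c, spare_mid from where it was at the start of the episode above 0.02 m or angle between any of pot_c, amber_c, jar_c, flask_c, spare_mid's own z axis and vertical above 0.3 rad).
It also fails if it takes over 54 s, if anything falls off the work surface, if the arm or the gripper's body presses on something with over 40 N, if the wrist force passes 120 N, or if a joint passes its speed limit or range.

## Working session

There is one attempt and no reset: what is moved stays moved. The work goes in short steps, Python scripts to look and compute and a shell command to move; the robot and the scene stay as the last step left them, time stands still between calls to the robot, and variables do not carry over. Pictures are saved under pics/ and viewed, and the job is handed in when it is done.

```bash
mkdir -p pics; ls; python3 - <<'E'
from rig import robot
import cv2,numpy as np
s=robot.read_state(); print(s['time_s'],s['eef_pos'],s['tool_rot'],s['grip_width'])
for n in ["scene","top","wrist"]:
    d=robot.get_image(n); cv2.imwrite(f"pics/{n}0.png",d["image"][:,:,::-1]); np.savez(f"pics/{n}0.npz",**{k:np.array(v) for k,v in d.items()})
    print(n,np.round(d["intrinsics"],1).tolist(),np.round(d["pose"],3).tolist())
E
```

```text
pics
0.0 [0.14794386 0.63246741 0.30262854] [ 0.70229826  0.08033794  0.70258958 -0.08179764] 1.0007638132639383
scene [[382.2, 0.0, 317.4], [0.0, 382.2, 200.2], [0.0, 0.0, 1.0]] [[0.847, 0.397, -0.354, 0.91], [0.532, -0.655, 0.538, -0.54], [-0.019, -0.644, -0.765, 0.867], [0.0, 0.0, 0.0, 1.0]]
top [[391.4, 0.0, 321.3], [0.0, 391.4, 198.5], [0.0, 0.0, 1.0]] [[-0.011, -0.983, 0.184, 0.377], [-1.0, 0.008, -0.016, 0.004], [0.015, -0.184, -0.983, 1.159], [0.0, 0.0, 0.0, 1.0]]
wrist [[293.6, 0.0, 319.3], [0.0, 293.6, 197.4], [0.0, 0.0, 1.0]] [[0.227, 0.93, 0.287, 0.076], [0.974, -0.217, -0.069, 0.651], [-0.002, 0.295, -0.955, 0.373], [0.0, 0.0, 0.0, 1.0]]
```

View pics/scene0.png

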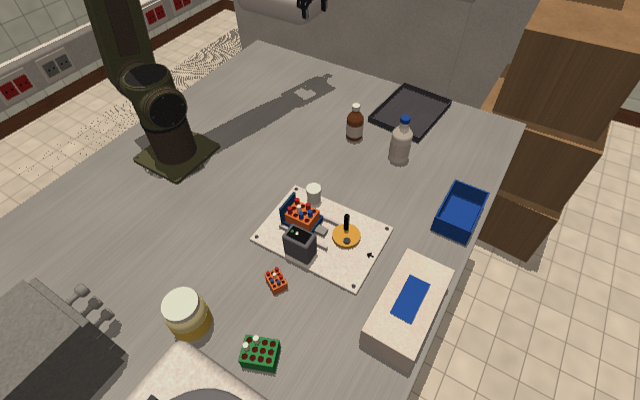

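View pics/top0.png

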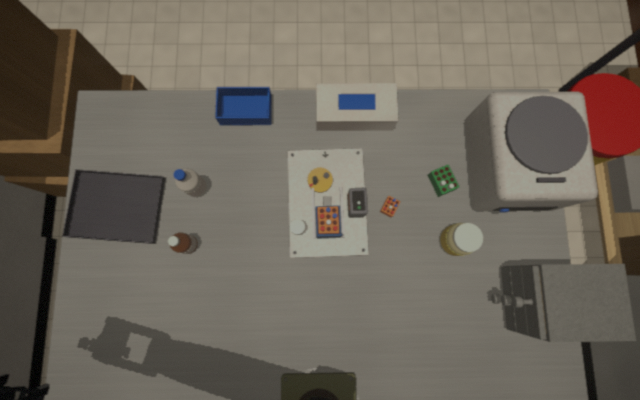

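Two orange racks: the one in the slide at top (328,222) and a smaller one at top (390,206). The larger, in the slide tray beside the blue plate, fits. I'll confirm this in an enlarged crop.

```bash
python3 - <<'E'
import cv2
a=cv2.imread("pics/top0.png")[140:265,275:415]; cv2.imwrite("pics/topc.png",cv2.resize(a,None,fx=4.7,fy=4.7,interpolation=cv2.INTER_CUBIC))
a=cv2.imread("pics/scene0.png")[175:300,240:400]; cv2.imwrite("pics/scenec.png",cv2.resize(a,None,fx=4.7,fy=4.7,interpolation=cv2.INTER_CUBIC))
E
```

```text
(no output)
```

View pics/topc.png

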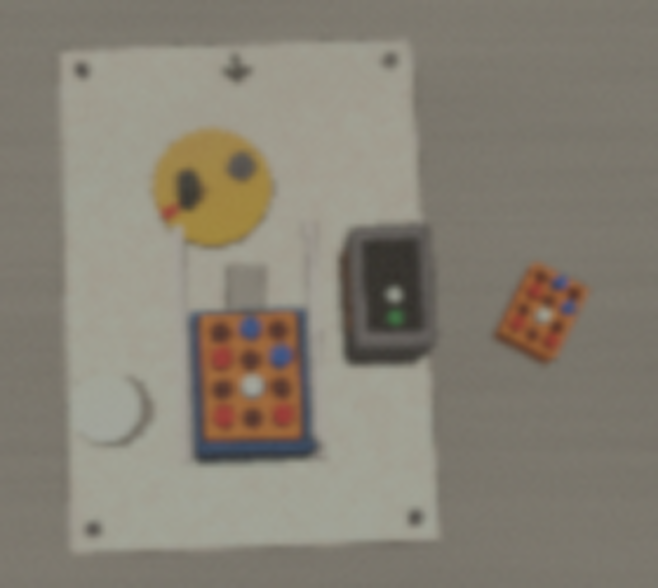

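View pics/scenec.png

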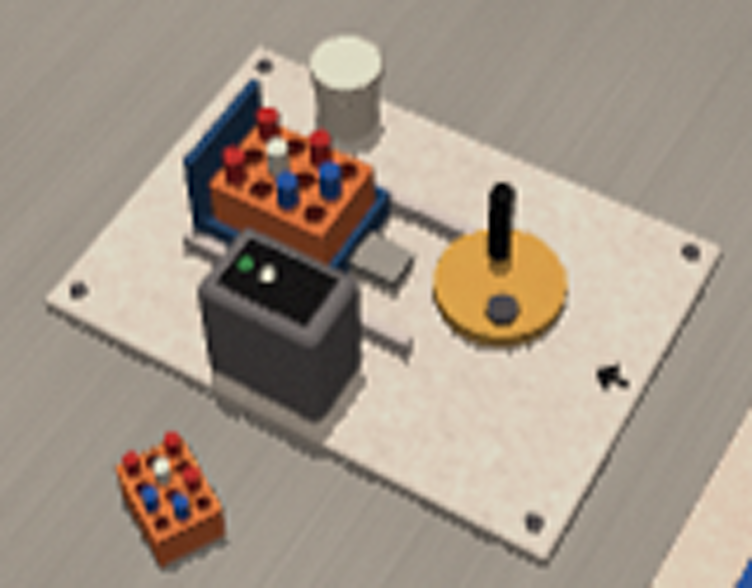

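The crop shows the larger rack in the blue slide tray, so that is the one meant. The small loose one at (390,206) is the look-alike. Cam pivot cap is at top crop (242,165), post at (188,188), red mark at (170,212). Next I'll measure the plate pose.

```bash
cat > h.py <<'E'
import numpy as np,cv2
def load(n):
    z=np.load(f"pics/{n}.npz"); return z["image"],z["intrinsics"],z["pose"]
def ray(K,P,u,v):
    d=P[:3,:3]@np.linalg.solve(K,np.array([u,v,1.])); return P[:3,3],d/np.linalg.norm(d)
def plane(K,P,u,v,z):
    o,d=ray(K,P,u,v); return o+d*(z-o[2])/d[2]
def proj(K,P,p):
    q=np.linalg.inv(P)@np.append(p,1); q=K@q[:3]; return q[:2]/q[2]
def tri(r1,r2):
    (a,d),(b,e)=r1,r2
    t=np.linalg.lstsq(np.stack([d,-e],1),b-a,rcond=None)[0]
    p,q=a+d*t[0],b+e*t[1]; return (p+q)/2,np.linalg.norm(p-q)
E
python3 - <<'E'
from h import *
local=np.array([[.19,.115],[.19,-.115],[-.135,-.115],[-.135,.115]])
def fit(w):
    # rigid 2D fit
    a=local-local.mean(0); b=w-w.mean(0); H=a.T@b
    th=np.arctan2(H[0,1]-H[1,0],H[0,0]+H[1,1]); R=np.array([[np.cos(th),-np.sin(th)],[np.sin(th),np.cos(th)]])
    t=w.mean(0)-R@local.mean(0); return th,t,np.linalg.norm(w-(local@R.T+t),axis=1)
C={}
for n,x0,x1,y0,y1,seed in [("top0",275,385,140,265,None),("scene0",240,400,175,300,None)]:
    im,K,P=load(n); hsv=cv2.cvtColor(im,cv2.COLOR_RGB2HSV)
    sub=im[y0:y1,x0:x1].astype(int); v=sub.min(2); 
    m=((v>150)).astype(np.uint8) if n=="top0" else (v>165).astype(np.uint8)
    print(n,np.percentile(v,[5,25,50,75,95]))
    th,_=cv2.threshold(v.astype(np.uint8),0,255,cv2.THRESH_OTSU); 
    m=(v>th).astype(np.uint8); m=cv2.morphologyEx(m,cv2.MORPH_OPEN,np.ones((3,3)))
    c=max(cv2.findContours(m,0,2)[0],key=cv2.contourArea); h=cv2.convexHull(c)
    for e in np.arange(.01,.1,.003):
        q=cv2.approxPolyDP(h,e*cv2.arcLength(h,True),True)
        if len(q)==4:break
    q=q[:,0]+[x0,y0]; print(th,q.tolist())
    w=np.array([plane(K,P,u+.0,v+.0,.012)[:2] for u,v in q]); print(np.round(w,4).tolist())
    # order to local by nearest for approx frame
    best=min((fit(np.roll(ww,k,0))+(np.roll(ww,k,0),) for k in range(4) for ww in (w,w[::-1])),key=lambda f:f[2].sum()+ (10 if abs(f[0])>.5 else 0))
    print("yaw",np.degrees(best[0]),"t",best[1],"res mm",best[2]*1e3)
E
```

```text
top0 [ 61. 108. 111. 145. 149.]
121.0 [[361, 148], [368, 253], [290, 257], [288, 151]]
[[0.7476, -0.1388], [0.4289, -0.1498], [0.4198, 0.077], [0.7395, 0.0842]]
yaw 1.8169573436516444 t [ 0.55647781 -0.03270946] res mm [5.14394837 3.66964964 4.30566308 2.10181689]
scene0 [ 34. 134. 138. 177. 191.]
103.0 [[399, 175], [396, 299], [240, 299], [240, 175]]
[[0.6755, 0.2766], [0.8394, -0.1036], [0.5203, -0.2999], [0.254, 0.0224]]
yaw 31.382420971496504 t [ 0.5488275  -0.04046339] res mm [122.33955328  93.68929183  94.88901044 124.7322962 ]
```

```bash
python3 - <<'E'
from h import *
im,K,P=load("scene0"); it,Kt,Pt=load("top0")
S=lambda x,y:((x+.5)/4.7-.5+240,(y+.5)/4.7-.5+175)
T=lambda x,y:((x+.5)/4.7-.5+275,(y+.5)/4.7-.5+140)
local=np.array([[.19,.115],[.19,-.115],[-.135,-.115],[-.135,.115]])
def fit(w):
    a=local-local.mean(0); b=w-w.mean(0); H=a.T@b
    th=np.arctan2(H[0,1]-H[1,0],H[0,0]+H[1,1]); R=np.array([[np.cos(th),-np.sin(th)],[np.sin(th),np.cos(th)]])
    t=w.mean(0)-R@local.mean(0); return th,t,np.round((w-(local@R.T+t))*1e3,1).tolist()
ws=np.array([plane(K,P,*S(*c),.012)[:2] for c in [(718,250),(545,560),(47,300),(262,47)]])
wt=np.array([plane(Kt,Pt,*T(*c),.012)[:2] for c in [(60,53),(411,42),(438,540),(70,552)]])
for w in (ws,wt,(ws+wt)/2):
    th,t,r=fit(w); print(np.degrees(th),t,r)
p,e=tri(ray(K,P,*S(502,308)),ray(Kt,Pt,*T(242,165))); print("pivot",p,e)
p2=(plane(K,P,*S(502,308),.026)+plane(Kt,Pt,*T(242,165),.026))/2; print(p2, plane(K,P,*S(502,308),.026),plane(Kt,Pt,*T(242,165),.026))
print("pred pivot",t+.103*np.array([np.cos(th),np.sin(th)]))
print("posttop scene",plane(K,P,*S(502,190),.086)," top",plane(Kt,Pt,*T(188,178),.086))
print("posttop tri",tri(ray(K,P,*S(502,192)),ray(Kt,Pt,*T(188,178))))
print("nose end",plane(Kt,Pt,*T(246,265),.026),plane(K,P,*S(394,268),.026))
print("plate top back edge",plane(Kt,Pt,*T(197,460),.087),plane(Kt,Pt,*T(315,455),.087),"scene",plane(K,P,*S(187,155),.087),plane(K,P,*S(258,82),.087))
# pot
print("pot top", plane(K,P,*S(346,64),.066),plane(Kt,Pt,*T(107,408),.066))
E
```

```text
1.2608764803857244 [ 0.55941295 -0.03309944] [[-3.8, -2.7], [-1.2, 1.7], [2.4, 1.8], [2.5, -0.7]]
1.3334791745278811 [ 0.55501552 -0.03224887] [[-2.4, -1.0], [-1.8, 0.8], [1.9, 1.3], [2.3, -1.1]]
1.2972450412961252 [ 0.55721423 -0.03267419] [[-3.1, -1.9], [-1.5, 1.2], [2.1, 1.6], [2.4, -0.9]]
pivot [ 0.66040092 -0.02974062  0.03050998] 0.0018072314400080563
[ 0.6602514  -0.02838187  0.026     ] [ 0.65968776 -0.02631243  0.026     ] [ 0.66081504 -0.03045131  0.026     ]
pred pivot [ 0.66018784 -0.03034235]
posttop scene [0.63943356 0.00493477 0.086     ]  top [0.63801641 0.00384349 0.086     ]
posttop tri (array([0.63901918, 0.00431924, 0.0843248 ]), np.float64(0.0014981505448441914))
nose end [ 0.5962246  -0.03209898  0.026     ] [ 0.59355638 -0.03446827  0.026     ]
plate top back edge [ 4.69080454e-01 -4.84587866e-05  8.70000000e-02] [ 0.47131472 -0.0688408   0.087     ] scene [ 0.47717738 -0.06555748  0.087     ] [4.80539255e-01 1.67845387e-05 8.70000000e-02]
pot top [0.50602668 0.05374481 0.066     ] [0.50236358 0.05324032 0.066     ]
```

```bash
python3 - <<'E'
from rig import robot
from scipy.spatial.transform import Rotation as Ro
s=robot.read_state(); q=s["tool_rot"]; print(Ro.from_quat([*q[1:],q[0]]).as_matrix().round(3)); print(s["joint_pos"],robot.nose_length)
E
python3 -m inch '[[0,[0,0,0],0.1]]'
python3 - <<'E'
from rig import robot
from scipy.spatial.transform import Rotation as Ro
s=robot.read_state(); q=s["tool_rot"]; print(Ro.from_quat([*q[1:],q[0]]).as_matrix().round(3)); print(s["joint_pos"])
E
```

```text
[[-0.     0.228  0.974]
 [-0.002  0.974 -0.228]
 [-1.    -0.002 -0.   ]]
[ 1.25841629e+00  1.24345366e-01  1.65134744e+00 -7.94058525e-06
  1.36751295e+00 -8.25901017e-02] 0.0726
time_s: 0.23
eef_pos: [0.148, 0.6327, 0.3032]
tool_rot: [0.697, 0.116, 0.697, -0.117]
contact_force: [0.6, 0.1, 0.4]
grip_width: 0.884
[[-0.     0.325  0.946]
 [-0.001  0.946 -0.325]
 [-1.    -0.001 -0.   ]]
[1.25838746e+00 1.24262266e-01 1.65107624e+00 2.38277681e-05
 1.36747010e+00 1.89958085e-02]
```

```bash
python3 -m inch '[[0,[0,0,0],0.1],[0,[0,0,0],0.1],[0,[0,0,0],0.1],[0,[0,0,0],0.1],[0,[0,0,0],0.1],[0,[0,0,0],0.1],[0,[0,0,0],0.1],[0,[0,0,0],0]]'
cat > go.py <<'E'
import sys
from rig import robot
import numpy as np
from scipy.spatial.transform import Rotation as Ro
def info(tx=None):
    s=robot.read_state(); q=s["tool_rot"]; R=Ro.from_quat([*q[1:],q[0]]).as_matrix()
    print("t",round(s["time_s"],2),"eef",s["eef_pos"].round(4) if hasattr(s["eef_pos"],"round") else s["eef_pos"],"yaw_y",np.degrees(np.arctan2(R[1,1],R[0,1])).round(2),"F",np.round(s["contact_force"],1),"grip",round(s["grip_width"],3),"j6",round(s["joint_pos"][5],2))
    if tx is not None: print("tool shift mm",(R.T@(np.array(tx)-s["eef_pos"])*1e3).round(1))
info([float(a) for a in sys.argv[1:4]] if len(sys.argv)>3 else None)
E
python3 go.py 0.610 -0.013 0.30
```

```text
time_s: 0.9
eef_pos: [0.148, 0.6327, 0.3034]
tool_rot: [0.615, 0.348, 0.615, -0.349]
contact_force: [-0.6, -0.1, 0.9]
grip_width: 0.001
t 0.9 eef [0.148  0.6327 0.3034] yaw_y 30.91 F [-0.6 -0.1  0.9] grip 0.001 j6 0.72
tool shift mm [  3.8  64.7 791.3]
```

```bash
python3 -m inch '[[0,[0,3,33],0],[0,[0,3,33],0],[0,[0,3,33],0],[0,[0,3,33],0],[0,[0,3,33],0],[0,[0,3,33],0],[0,[0,3,33],0],[0,[0,3,33],0]]'; python3 -m inch '[[0,[0,3,33],0],[0,[0,3,33],0],[0,[0,3,33],0],[0,[0,3,33],0],[0,[0,3,33],0],[0,[0,3,33],0],[0,[0,3,33],0],[0,[0,3,33],0]]'; python3 go.py 0.610 -0.013 0.30
```

```text
time_s: 1.57
eef_pos: [0.3051, 0.4175, 0.3038]
tool_rot: [0.616, 0.347, 0.616, -0.347]
contact_force: [0.7, 0.8, 0.5]
grip_width: 0.001
time_s: 2.23
eef_pos: [0.4617, 0.2035, 0.3039]
tool_rot: [0.616, 0.347, 0.616, -0.347]
contact_force: [0.0, 0.3, 0.0]
grip_width: -0.001
t 2.23 eef [0.4617 0.2035 0.3039] yaw_y 31.15 F [0.  0.3 0. ] grip -0.001 j6 -0.24
tool shift mm [  3.9  14.9 262. ]
```

```bash
python3 -m inch '[[0,[0,2,33],0],[0,[0,2,33],0],[0,[0,2,33],0],[0,[0,2,33],0],[0,[0,2,33],0],[0,[0,2,33],0],[0,[0,2,33],0],[0,[0,0,30],0]]'; python3 -m inch '[[0,[20,0,0],0],[0,[20,0,0],0],[0,[20,0,0],0],[0,[20,0,0],0],[0,[0,0,0],0]]'; python3 go.py 0.610 -0.013 0.12
python3 - <<'E'
from rig import robot
import cv2,numpy as np
for n in ["scene","wrist"]:
    d=robot.get_image(n); np.savez(f"pics/{n}1.npz",**{k:np.array(v) for k,v in d.items()})
    im=d["image"][:,:,::-1]
    if n=="scene": im=cv2.resize(im[150:300,240:420],None,fx=4,fy=4,interpolation=cv2.INTER_CUBIC)
    cv2.imwrite(f"pics/{n}1.png",im)
E
```

```text
time_s: 2.9
eef_pos: [0.6084, -0.0133, 0.3036]
tool_rot: [0.616, 0.347, 0.616, -0.348]
contact_force: [0.0, -0.4, 0.5]
grip_width: 0.002
time_s: 3.32
eef_pos: [0.605, -0.0114, 0.2184]
tool_rot: [0.613, 0.346, 0.619, -0.349]
contact_force: [-0.4, -0.6, -1.8]
grip_width: -0.005
t 3.32 eef [ 0.605  -0.0114  0.2184] yaw_y 31.12 F [-0.4 -0.6 -1.8] grip -0.005 j6 -0.65
tool shift mm [98.4  4.2  4.5]
```

View pics/wrist1.png

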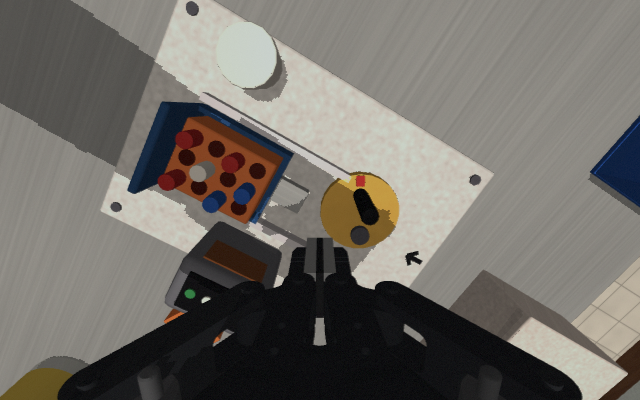

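View pics/scene1.png

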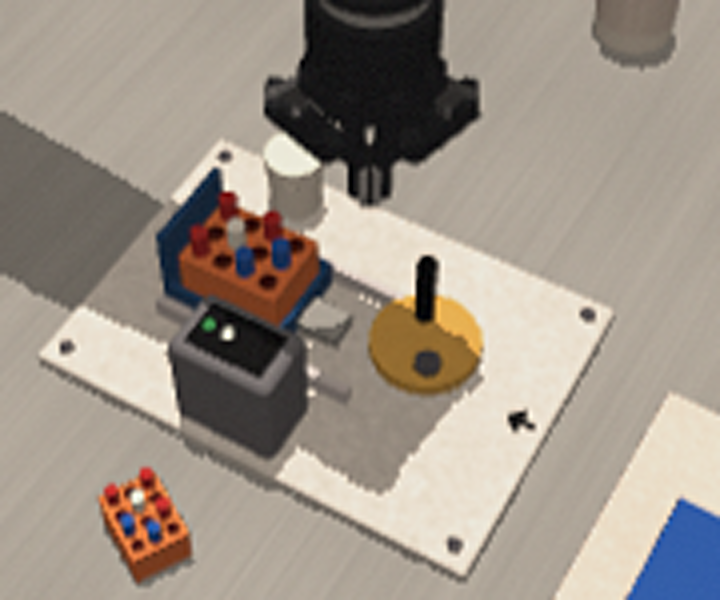

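The wrist view shows pivot cap at (360,235), red mark (361,181), post top about (370,216) to base (360,197), and the arrow at (412,258). The linkage knuckles stand out sideways, so I'll stay a little higher, with fingertips at z≈0.055.

```bash
python3 - <<'E'
from h import *
im,K,P=load("wrist1")
cv2.imwrite("pics/w1c.png",cv2.resize(im[160:275,300:440,::-1],None,fx=5,fy=5,interpolation=cv2.INTER_CUBIC))
print("pivot",plane(K,P,360,235,.026),"red",plane(K,P,361,181,.026),"arrow",plane(K,P,412,258,.012))
for p in [(.66,-.03,.026),(.639,.0045,.086),(.639,.0045,.026)]: print(proj(K,P,np.array(p)))
E
```

```text
pivot [ 0.66337779 -0.02825973  0.026     ] red [0.63408529 0.01775743 0.026     ] arrow [ 0.73009509 -0.0261652   0.012     ]
[356.14893191 234.7521321 ]
[367.2257299  218.23386313]
[357.57594804 195.33807883]
```

View pics/w1c.png

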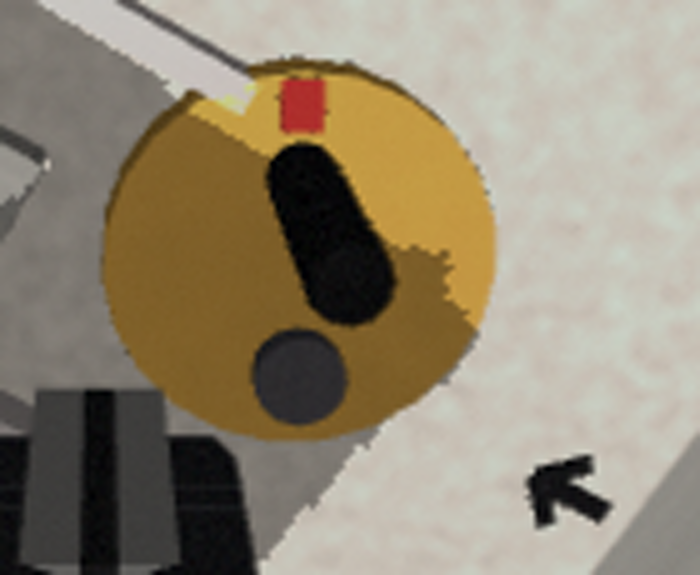

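```bash
python3 -m inch '[[0,[20,0,0],0],[0,[20,0,0],0],[0,[20,0,0],0],[0,[10,0,0],0],[0,[0,0,0],0],[0,[0,0,0],0]]'; python3 go.py 0.612 -0.012 0.128
```

```text
time_s: 3.92
eef_pos: [0.6081, -0.0115, 0.155]
tool_rot: [0.616, 0.348, 0.615, -0.348]
contact_force: [1.0, 0.8, 0.1]
grip_width: -0.003
t 3.92 eef [ 0.6081 -0.0115  0.155 ] yaw_y 31.03 F [1.  0.8 0.1] grip -0.003 j6 -0.65
tool shift mm [27.   3.1  2.4]
```

```bash
python3 -m inch '[[0,[14,0,1],0],[0,[13,0,1],0],[0,[0,0,0],0],[0,[0,0,0],0]]'; python3 -m inch '[[0,[0,4,0],0],[0,[0,4,0],0],[0,[0,4,0],0],[0,[0,3,0],0],[0,[0,0,0],0]]'; python3 go.py 0.6225 -0.0065 0.128
python3 - <<'E'
from rig import robot
import cv2,numpy as np
for n in ["wrist"]:
    d=robot.get_image(n); np.savez(f"pics/{n}2.npz",**{k:np.array(v) for k,v in d.items()})
    cv2.imwrite(f"pics/{n}2.png",d["image"][:,:,::-1])
E
```

```text
time_s: 4.25
eef_pos: [0.6078, -0.0132, 0.1256]
tool_rot: [0.615, 0.348, 0.616, -0.349]
contact_force: [-0.5, 0.9, 0.3]
grip_width: -0.001
time_s: 4.67
eef_pos: [0.6219, -0.0054, 0.1275]
tool_rot: [0.616, 0.348, 0.616, -0.348]
contact_force: [-2.2, -1.4, 0.9]
grip_width: 0.002
t 4.67 eef [ 0.6219 -0.0054  0.1275] yaw_y 31.03 F [-2.2 -1.4  0.9] grip 0.002 j6 -0.64
tool shift mm [-0.5  0.   1.2]
```

View pics/wrist2.png

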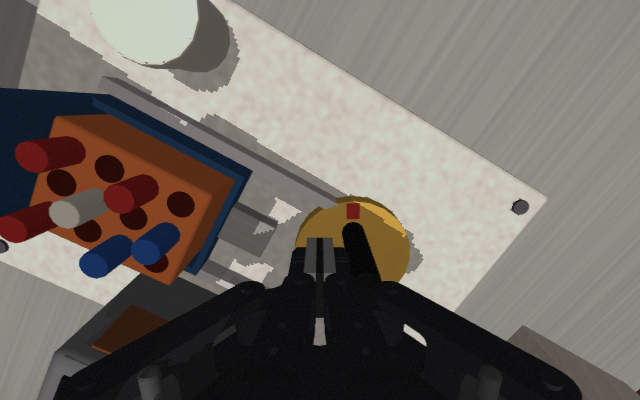

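```bash
python3 -m inch '[[0,[0,4.1,-1.95],0.1],[0,[0,4.1,-1.95],0.1],[0,[0,4.1,-1.95],0.1],[0,[0,4.1,-1.95],0.1],[0,[0,4.1,-1.95],0.1],[0,[0,4.1,-1.95],0.1],[0,[0,0,0],0]]'; python3 go.py
python3 - <<'E'
from rig import robot
import cv2,numpy as np
for n in ["wrist"]:
    d=robot.get_image(n); np.savez(f"pics/{n}3.npz",**{k:np.array(v) for k,v in d.items()})
    cv2.imwrite(f"pics/{n}3.png",d["image"][:,:,::-1])
E
```

```text
time_s: 5.3
eef_pos: [0.6407, 0.0125, 0.127]
tool_rot: [-0.484, -0.514, -0.485, 0.516]
contact_force: [-5.4, -1.2, 4.5]
grip_width: 0.0
t 5.3 eef [0.6407 0.0125 0.127 ] yaw_y -3.56 F [-5.4 -1.2  4.5] grip 0.0 j6 -0.0
```

View pics/wrist3.png

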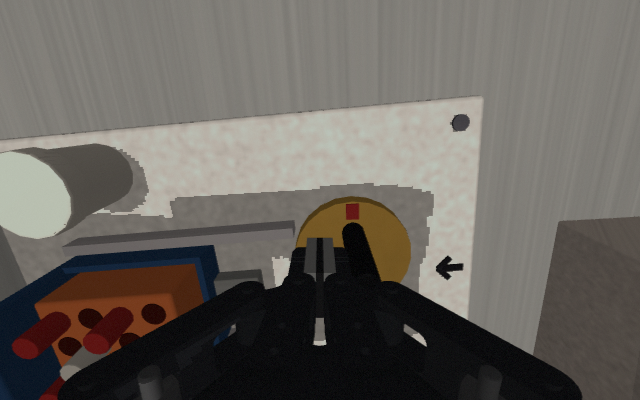

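Post and red mark hold the same place relative to the fingers (352,230 / 352,211), so the cam is turning with the tool. I'll continue.

```bash
python3 -m inch '[[0,[0,4.1,-1.95],0.1],[0,[0,4.1,-1.95],0.1],[0,[0,4.1,-1.95],0.1],[0,[0,4.1,-1.95],0.1],[0,[0,4.1,-1.95],0.1],[0,[0,4.1,-1.95],0.1],[0,[0,4.1,-1.95],0.1],[0,[0,0,0],0]]'; python3 go.py
python3 - <<'E'
from rig import robot
import cv2,numpy as np
for n in ["wrist"]:
    d=robot.get_image(n); np.savez(f"pics/{n}4.npz",**{k:np.array(v) for k,v in d.items()})
    cv2.imwrite(f"pics/{n}4.png",d["image"][:,:,::-1])
E
```

```text
time_s: 6.02
eef_pos: [0.6716, 0.016, 0.1267]
tool_rot: [-0.277, -0.649, -0.279, 0.651]
contact_force: [-5.6, 2.3, 3.6]
grip_width: -0.0
t 6.02 eef [0.6716 0.016  0.1267] yaw_y -43.68 F [-5.6  2.3  3.6] grip -0.0 j6 0.71
```

View pics/wrist4.png

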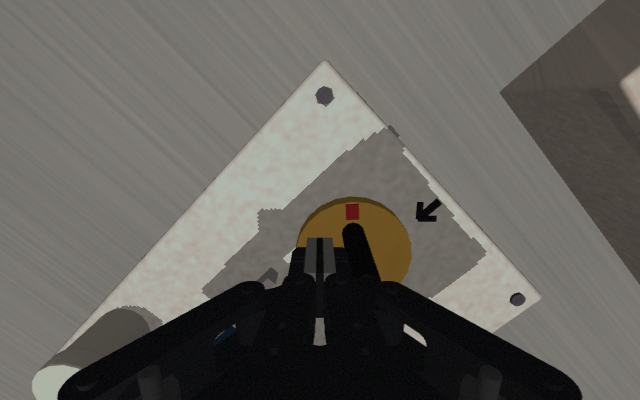

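```bash
python3 -m inch '[[0,[0,4.1,-1.95],0.1],[0,[0,4.1,-1.95],0.1],[0,[0,4.1,-1.95],0.1],[0,[0,4.1,-1.95],0.1],[0,[0,4.1,-1.95],0.1],[0,[0,4.1,-1.95],0.1],[0,[0,4.1,-1.95],0.1],[0,[0,0,0],0]]'; python3 go.py
python3 - <<'E'
from rig import robot
import cv2,numpy as np
from h import *
for n in ["wrist","scene"]:
    d=robot.get_image(n); np.savez(f"pics/{n}5.npz",**{k:np.array(v) for k,v in d.items()})
    im=d["image"]; 
    if n=="wrist":
        h=cv2.cvtColor(im,cv2.COLOR_RGB2HSV); m=((h[...,0]<8)|(h[...,0]>172))&(h[...,1]>160)&(h[...,2]>80); m[:, :300]=0; m[300:]=0
        c=max(cv2.findContours(m.astype(np.uint8),0,2)[0],key=cv2.contourArea); M=cv2.moments(c); u,v=M["m10"]/M["m00"],M["m01"]/M["m00"]
        p=plane(d["intrinsics"],d["pose"],u,v,.026); r=p-[.6615,-.0295,.026]; print(u,v,p,"cam deg",np.degrees(np.arctan2(r[1],r[0]))-1.3)
    else: im=cv2.resize(im[150:300,240:420],None,fx=4,fy=4,interpolation=cv2.INTER_CUBIC)
    cv2.imwrite(f"pics/{n}5.png",im[:,:,::-1])
E
```

```text
time_s: 6.73
eef_pos: [0.6974, -0.0012, 0.1267]
tool_rot: [-0.037, -0.705, -0.04, 0.707]
contact_force: [-3.4, 5.3, 3.0]
grip_width: -0.004
t 6.73 eef [ 0.6974 -0.0012  0.1267] yaw_y -83.81 F [-3.4  5.3  3. ] grip -0.004 j6 1.38
351.6378600823045 211.82510288065842 [ 0.71371587 -0.01838279  0.026     ] cam deg 10.719299078185886
```

View pics/wrist5.png

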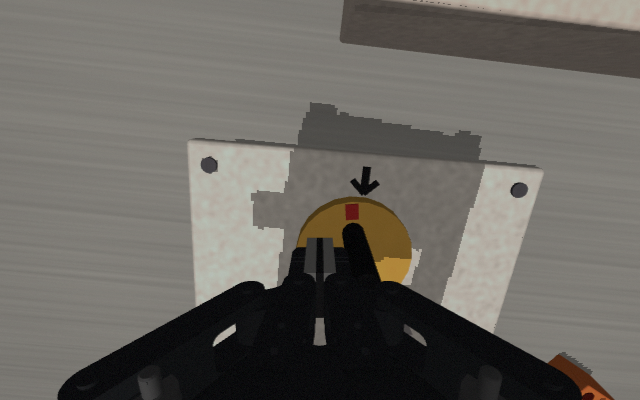

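View pics/scene5.png

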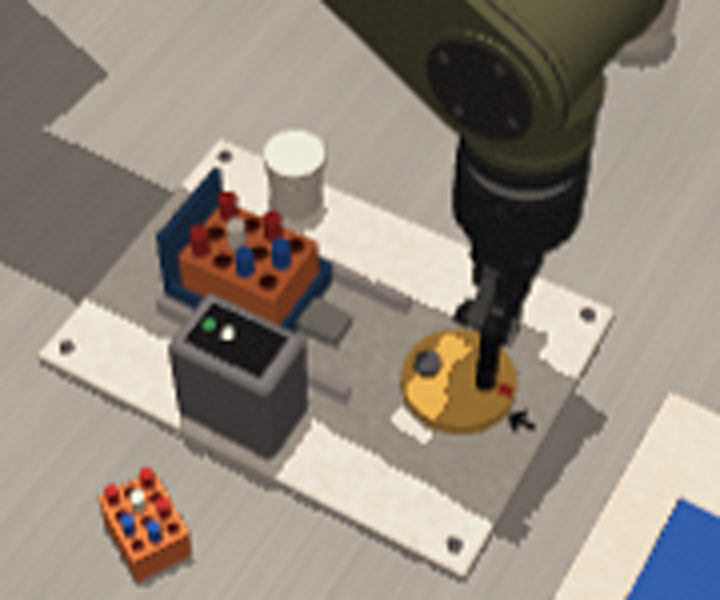

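Red mark at (352,212) reads about 8–10° short of the arrow (365,190). I'll add about 0.15 rad.

```bash
python3 -m inch '[[0,[0,3,-1.5],0.075],[0,[0,3,-1.5],0.075],[0,[0,0,0],0],[0,[0,0,0],0]]'; python3 go.py
cat > red.py <<'E'
from rig import robot
import sys
from h import *
n=sys.argv[1]; k=sys.argv[2]
d=robot.get_image(n); im=d["image"]; np.savez(f"pics/{n}{k}.npz",**{q:np.array(v) for q,v in d.items()}); cv2.imwrite(f"pics/{n}{k}.png",im[:,:,::-1])
h=cv2.cvtColor(im,cv2.COLOR_RGB2HSV); m=((h[...,0]<8)|(h[...,0]>172))&(h[...,1]>160)&(h[...,2]>80)
for c in cv2.findContours(m.astype(np.uint8),0,2)[0]:
    M=cv2.moments(c)
    if M["m00"]<3: continue
    u,v=M["m10"]/M["m00"],M["m01"]/M["m00"]
    p=plane(d["intrinsics"],d["pose"],u,v,.026); r=p-[.6615,-.0295,.026]
    if np.hypot(r[0],r[1])<.075: print(round(u),round(v),p.round(4),M["m00"],"cam deg",np.degrees(np.arctan2(r[1],r[0]))-1.3)
E
python3 red.py wrist 6
```

```text
time_s: 7.17
eef_pos: [0.7009, -0.0066, 0.1267]
tool_rot: [0.015, -0.707, 0.012, 0.707]
contact_force: [-1.6, 5.2, 0.8]
grip_width: -0.0
t 7.17 eef [ 0.7009 -0.0066  0.1267] yaw_y -92.21 F [-1.6  5.2  0.8] grip -0.0 j6 1.52
351 211 [ 0.7147 -0.0257  0.026 ] 167.0 cam deg 2.790331177126622
```

View pics/wrist6.png

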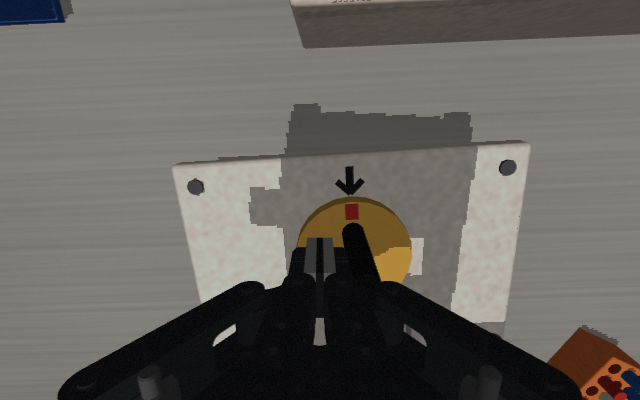

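Red mark (351,211) now lines up with the arrow (350,190), about 0–3° off. I'll back off and raise.

```bash
python3 -m inch '[[0,[0,-8,0],0],[0,[0,-10,0],0],[0,[0,0,0],0],[0,[-25,0,0],0],[0,[-35,0,0],0],[0,[-35,0,0],0],[0,[-20,0,0],-0.06],[0,[0,0,0],0]]'; python3 go.py .425 -.0345 .245; python3 red.py wrist 7;python3 red.py scene 7
```

```text
time_s: 7.88
eef_pos: [0.7048, 0.0094, 0.25]
tool_rot: [0.009, 0.711, 0.008, -0.703]
contact_force: [0.6, 0.6, 1.3]
grip_width: 0.003
t 7.88 eef [0.7048 0.0094 0.25  ] yaw_y -88.64 F [0.6 0.6 1.3] grip 0.003 j6 1.48
tool shift mm [  1.6  37.2 280.8]
354 178 [ 0.7151 -0.0257  0.026 ] 51.5 cam deg 2.764339393462179
365 249 [ 0.7135 -0.0266  0.026 ] 3.5 cam deg 1.8749873908794552
```

View pics/wrist7.png

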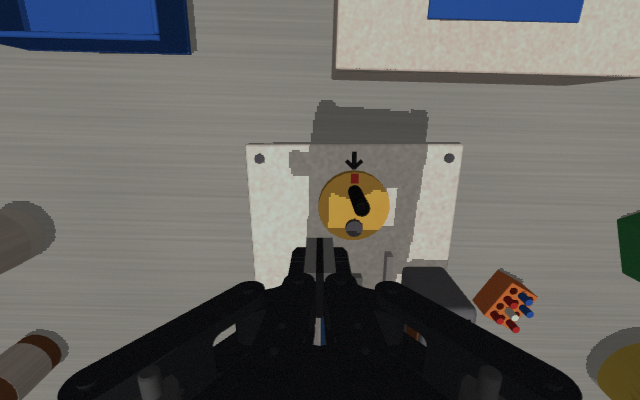

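The pivot (354,228), red mark (354,178) and arrow (354,160) are in line, so the cam is low. Next I'll go behind the push plate.

```bash
python3 -m inch '[[0,[0,5,35],0],[0,[0,5,35],0],[0,[0,5,35],0],[0,[0,5,35],0],[0,[0,5,35],0],[0,[0,4,35],0],[0,[0,4,35],0],[0,[0,4,35],0]]'; python3 -m inch '[[0,[0,0,0],0],[0,[0,0,0],0]]'; python3 go.py .425 -.0345 .135; python3 red.py wrist 8
```

```text
time_s: 8.65
eef_pos: [0.4202, -0.0335, 0.2391]
tool_rot: [-0.007, -0.705, -0.008, 0.709]
contact_force: [-0.5, 0.2, 0.6]
grip_width: 0.002
time_s: 8.82
eef_pos: [0.4207, -0.0335, 0.2396]
tool_rot: [-0.007, -0.706, -0.007, 0.708]
contact_force: [0.2, 0.2, -0.3]
grip_width: 0.003
t 8.82 eef [ 0.4207 -0.0335  0.2396] yaw_y -88.82 F [ 0.2  0.2 -0.3] grip 0.003 j6 1.34
tool shift mm [104.6   1.1  -4.5]
```

View pics/wrist8.png

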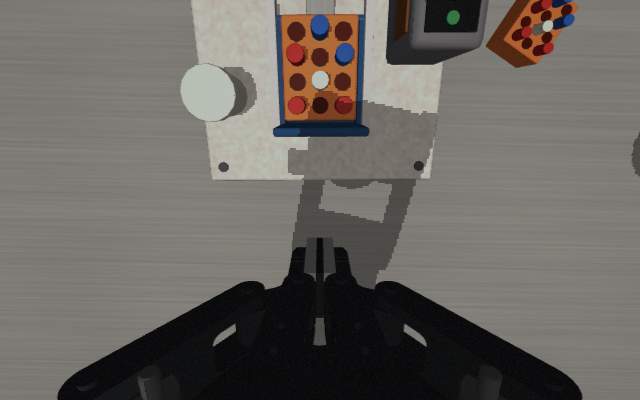

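Plate (275–368, row ~130) is centred on the fingers (col 320), with a clear gap between them.

```bash
python3 -m inch '[[0,[35,0,0],0],[0,[35,0,0],0],[0,[32,0,0],0],[0,[0,0,0],0],[0,[0,0,0],0]]'; python3 -m inch '[[0,[0,0,-8],0],[0,[0,0,-8],0],[0,[0,0,-6],0],[0,[0,0,-4],0],[0,[0,0,0],0]]';  python3 go.py .465 -.0338 .135; python3 red.py wrist 9
```

```text
time_s: 9.28
eef_pos: [0.4223, -0.0333, 0.138]
tool_rot: [-0.007, -0.705, -0.008, 0.709]
contact_force: [0.4, 1.1, 0.2]
grip_width: 0.001
time_s: 9.7
eef_pos: [0.4507, -0.0333, 0.1414]
tool_rot: [0.008, 0.708, 0.008, -0.706]
contact_force: [-0.1, 0.0, 0.0]
grip_width: 0.007
t 9.7 eef [ 0.4507 -0.0333  0.1414] yaw_y -88.74 F [-0.1  0.   0. ] grip 0.007 j6 1.36
tool shift mm [  6.5   0.8 -14.3]
```

View pics/wrist9.png

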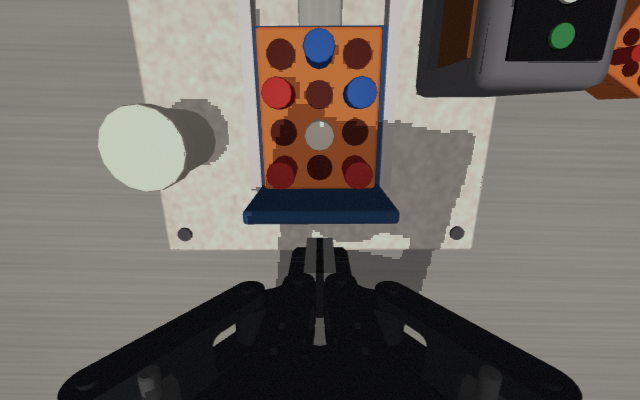

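```bash
python3 -m inch '[[0,[8,0,0],0],[0,[0,0,-4],0],[0,[0,0,-4],0],[0,[0,0,-4],0],[0,[0,0,-4],0],[0,[0,0,0],0]]'; python3 go.py .51 -.033 .135;python3 -m inch '[[0,[0,0,-4],0],[0,[0,0,-4],0],[0,[0,0,-4],0],[0,[0,0,-4],0],[0,[0,0,0],0]]'; python3 go.py .51 -.033 .135; python3 red.py scene 10
```

```text
time_s: 10.25
eef_pos: [0.4654, -0.0328, 0.132]
tool_rot: [-0.008, -0.707, -0.008, 0.707]
contact_force: [-0.1, 0.1, 0.8]
grip_width: -0.003
t 10.25 eef [ 0.4654 -0.0328  0.132 ] yaw_y -88.75 F [-0.1  0.1  0.8] grip -0.003 j6 1.36
tool shift mm [ -3.    1.2 -44.6]
time_s: 10.67
eef_pos: [0.4816, -0.0324, 0.132]
tool_rot: [0.008, 0.707, 0.008, -0.707]
contact_force: [-0.3, -0.1, -1.0]
grip_width: 0.0
t 10.67 eef [ 0.4816 -0.0324  0.132 ] yaw_y -88.75 F [-0.3 -0.1 -1. ] grip 0.0 j6 1.37
tool shift mm [ -3.    1.2 -28.4]
365 249 [ 0.7135 -0.0266  0.026 ] 3.5 cam deg 1.8749873908794552
```

View pics/scene10.png

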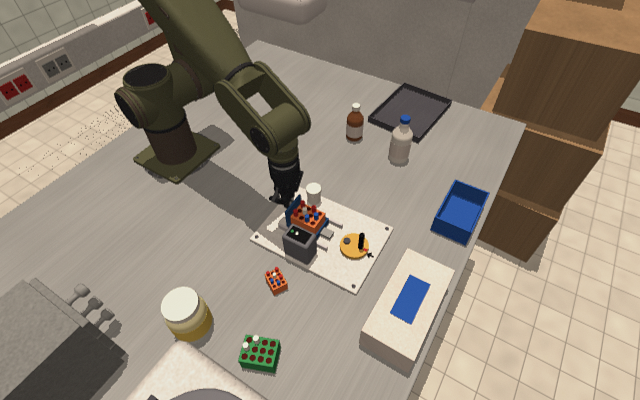

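```bash
python3 red.py wrist 11
```

```text
(no output)
```

View pics/wrist11.png

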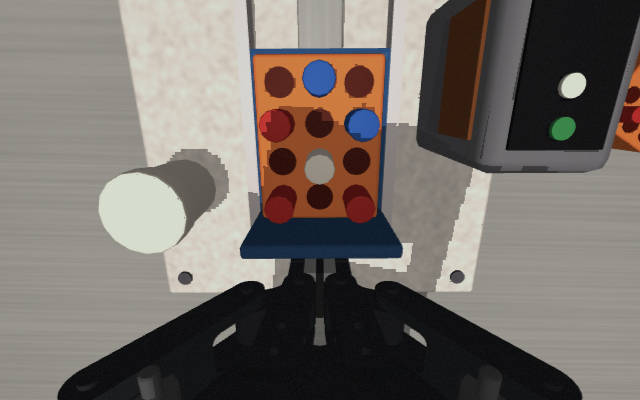

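Fingertips are right at the plate. I'll continue in small steps, watching the force.

```bash
for i in 1; do python3 -m inch '[[0,[0,0,-3],0],[0,[0,0,-3],0],[0,[0,0,-3],0],[0,[0,0,-3],0],[0,[0,0,-3],0]]'; done;  python3 go.py; python3 -m inch '[[0,[0,0,-3],0],[0,[0,0,-3],0],[0,[0,0,-3],0],[0,[0,0,-3],0]]'; python3 go.py; python3 red.py wrist 12
```

```text
time_s: 11.18
eef_pos: [0.4961, -0.0321, 0.132]
tool_rot: [-0.008, -0.707, -0.008, 0.707]
contact_force: [-3.8, -0.0, 2.6]
grip_width: 0.002
t 11.18 eef [ 0.4961 -0.0321  0.132 ] yaw_y -88.75 F [-3.8 -0.   2.6] grip 0.002 j6 1.38
time_s: 11.52
eef_pos: [0.5081, -0.0318, 0.1319]
tool_rot: [-0.008, -0.707, -0.008, 0.707]
contact_force: [-2.0, -0.3, 2.4]
grip_width: -0.003
t 11.52 eef [ 0.5081 -0.0318  0.1319] yaw_y -88.75 F [-2.  -0.3  2.4] grip -0.003 j6 1.38
277 82 [ 0.597  -0.0055  0.026 ] 581.5 cam deg 158.27807894053115
359 82 [ 0.5985 -0.0511  0.026 ] 653.0 cam deg -162.38514374052406
```

View pics/wrist12.png

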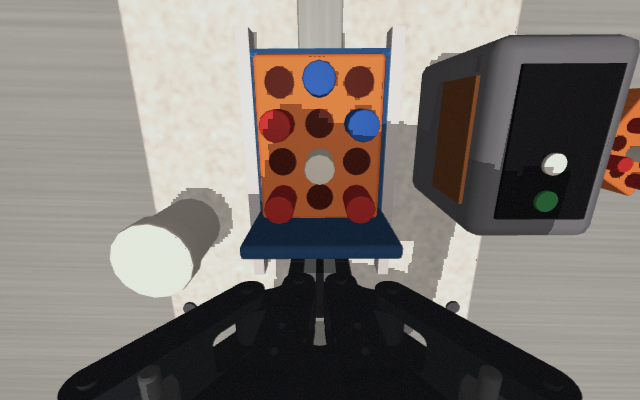

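```bash
python3 -m inch '[[0,[0,0,-3],0],[0,[0,0,-2],0],[0,[0,0,-2],0]]'; python3 -m inch '[[0,[0,0,-2],0],[0,[0,0,-1],0]]'; python3 go.py
```

```text
time_s: 11.82
eef_pos: [0.5098, -0.0317, 0.1311]
tool_rot: [-0.008, -0.7, -0.008, 0.714]
contact_force: [-34.2, -2.3, 24.4]
grip_width: -0.005
time_s: 11.98
eef_pos: [0.5103, -0.0317, 0.1311]
tool_rot: [-0.008, -0.697, -0.008, 0.717]
contact_force: [-44.2, -2.1, 33.1]
grip_width: -0.003
t 11.98 eef [ 0.5103 -0.0317  0.1311] yaw_y -88.66 F [-44.2  -2.1  33.1] grip -0.003 j6 1.38
```

The force jumped at the stop, so I'll back straight off now.

```bash
python3 -m inch '[[0,[0,0,6],0],[0,[0,0,10],0],[0,[0,0,20],0],[0,[0,0,25],0],[0,[0,0,0],0],[0,[-35,0,0],0],[0,[-35,0,0],0],[0,[-35,0,0],0]]'; python3 -m inch '[[0,[0,0,0],0],[0,[-10,0,0],0],[0,[0,0,0],0],[0,[0,0,0],0]]'; python3 go.py; python3 red.py wrist 13; python3 red.py scene 13; python3 red.py top 13
python3 - <<'E'
from h import *
im,K,P=load("scene13"); cv2.imwrite("pics/s13c.png",cv2.resize(im[175:300,240:400,::-1],None,fx=4.7,fy=4.7,interpolation=cv2.INTER_CUBIC))
im,K,P=load("top13"); cv2.imwrite("pics/t13c.png",cv2.resize(im[140:265,275:415,::-1],None,fx=4.7,fy=4.7,interpolation=cv2.INTER_CUBIC))
E
```

```text
time_s: 12.65
eef_pos: [0.4568, -0.033, 0.2379]
tool_rot: [0.008, 0.707, 0.008, -0.707]
contact_force: [0.6, 0.2, 0.7]
grip_width: -0.003
time_s: 12.98
eef_pos: [0.4569, -0.033, 0.2465]
tool_rot: [0.008, 0.707, 0.008, -0.707]
contact_force: [0.7, 0.1, 0.1]
grip_width: -0.006
t 12.98 eef [ 0.4569 -0.033   0.2465] yaw_y -88.75 F [0.7 0.1 0.1] grip -0.006 j6 1.36
365 249 [ 0.7135 -0.0266  0.026 ] 3.5 cam deg 1.8749873908794552
```

View pics/s13c.png

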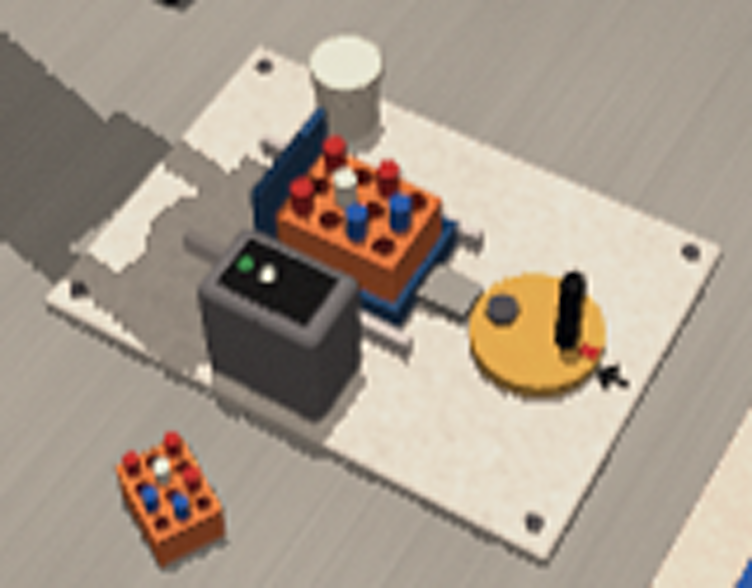

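View pics/t13c.png

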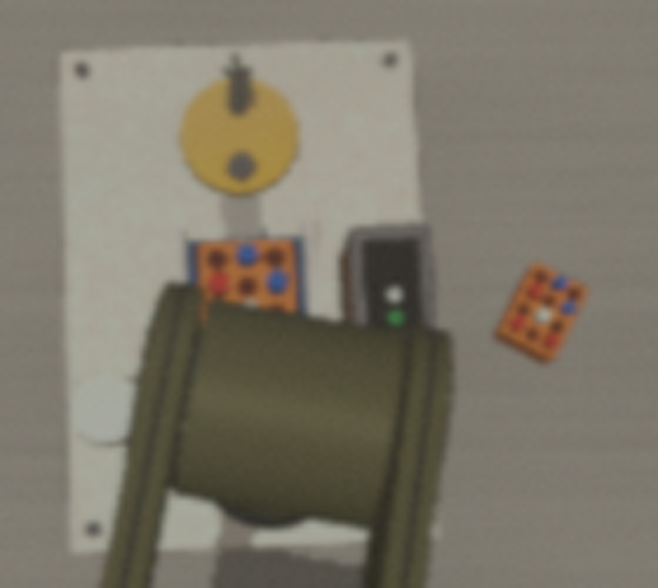

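View pics/wrist13.png

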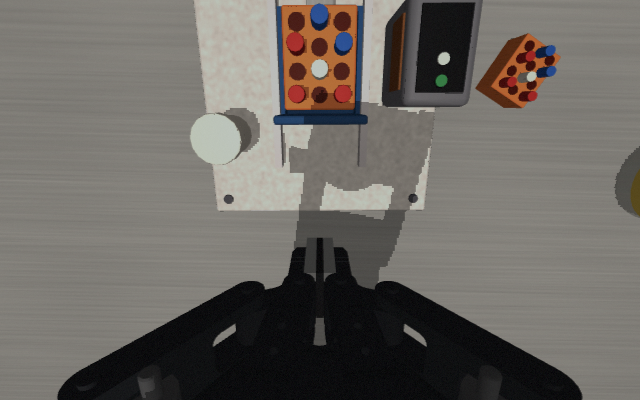

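```bash
python3 - <<'E'
from h import *
for n,z in (("scene",.084),("top",.084)):
    r={}
    for k in ("0","13"):
        im,K,P=load(n+k); h=cv2.cvtColor(im,cv2.COLOR_RGB2HSV).astype(int)
        m=(h[...,0]>105)&(h[...,0]<122)&(h[...,1]>110)&(h[...,2]>(120 if n=="scene" else 90))
        mm=np.zeros_like(m); 
        if n=="scene": mm[195:235,285:345]=1
        else: mm[185:220,318:342]=1
        l,L,st,c=cv2.connectedComponentsWithStats((m&mm).astype(np.uint8))
        r[k]=[(c[i].round(1).tolist(),int(st[i,4]),plane(K,P,*c[i],z)[:2].round(4).tolist()) for i in range(1,l) if st[i,4]>3]
        print(n,k,r[k])
# rack front-top edge corner, top z=.064
_,Kt,Pt=load("top0"); T=lambda x,y:((x+.5)/4.7-.5+275,(y+.5)/4.7-.5+140)
print("front edge top",plane(Kt,Pt,*T(250,310),.064)[0],plane(Kt,Pt,*T(247,238),.064)[0])
_,K,P=load("scene0"); S=lambda x,y:((x+.5)/4.7-.5+240,(y+.5)/4.7-.5+175)
print("plate top corner scene",plane(K,P,*S(258,82),.087),plane(K,P,*S(324,111),.087),"lowcap white",plane(K,P,*S(277,148),.084),plane(K,P,*S(345,178),.084),"nose",plane(K,P,*S(394,268),.026),plane(K,P,*S(468,306),.026))
E
```

```text
scene 0 [([309.5, 211.0], 12, [0.5498, -0.0321]), ([300.5, 213.0], 12, [0.5333, -0.0499])]
scene 13 [([324.5, 217.8], 13, [0.595, -0.031]), ([315.3, 219.8], 12, [0.5782, -0.0484])]
top 0 []
top 13 [([333.5, 199.5], 4, [0.5749, -0.0484])]
front edge top 0.5611860165655684 0.6055964962025914
plate top corner scene [4.80539255e-01 1.67845387e-05 8.70000000e-02] [0.52522803 0.00133719 0.087     ] lowcap white [ 0.51597737 -0.03324894  0.084     ] [ 0.5602816  -0.03148383  0.084     ] nose [ 0.59355638 -0.03446827  0.026     ] [ 0.64273314 -0.03507594  0.026     ]
```

The caps travelled 45 mm, the cam reads about 2°, and the pot and the other items haven't moved. I'll hand in.

```bash
python3 -c "
from rig import robot
print(robot.finish_job())"; python3 go.py
```

```text
the job is handed in; nothing more can be done
None
the job is handed in; nothing more can be done
```

The cam is at its low point and the slide is home against its stop. I handed the job in at about 13 s of the 54 s allowed, and it reports no verdict.

I pushed the black post clockwise about 120° with the closed fingertips, in line with the arrow, while the slide was still back. I then pushed the blue plate until the force jumped at the stop, backed off and raised the arm clear.

**Last checks:**
- **Cam:** 1.9° to 2.8° from its low point in the scene and wrist views (limit 15°).
- **Slide:** the two tube caps I compared in the scene view moved about 45 mm; rougher readings gave 44 to 45 mm (the rack's front edge in the top view, the plate and a cap in the scene view). The nose tip gave 49 mm; I put that down to a poor pixel pick, because the nose is partly hidden beside the cam.
- **Rack and surroundings:** the rack looks flat in its tray. The pot was at the same pixel position before and after. The amber bottle, jar, flask and green rack I checked only by eye, and the arm never went near them.
- **Force:** pressing against the stop peaked at about 55 N at the wrist, well under the 120 N limit. Only the fingertips should have been touching then, so I don't expect the 40 N limit on the arm and gripper body to apply. The force was back to about zero before hand-in.

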